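# Wind the mosaic wheel on one division

### The arm

A 6-joint arm with a two-finger parallel gripper is mounted at the origin on the work surface. World frame = base frame: x ahead of the robot, y to its left, z up, the work surface at z = 0. Lengths are in m, angles in rad, forces in N, time in s.
With the tool pointing down it reaches from about 0.4 to 0.925 m from the base axis. Payload 3.4 kg.
Tool frame: the origin (TCP) lies at the centre of the arm's flange, where the gripper is bolted on; the fingertips stand 173 mm ahead of it and the grasp point (between the pads) lies 155 mm ahead of it; z points along the fingers, y is the line along which they close (so a half turn about z gives the same grasp; the last joint's range is limited). The gripper opens to 85 mm and grips with 20 to 120 N. Pads are 22 mm wide; open, the fingers measure 114 mm over their backs; the gripper's body (76 mm by 85 mm) begins 54 mm behind the grasp point. The pads swing forward as they close: fully open they stand 13 mm farther back than shut.
Start: joints at [-1.19, 0.307, 1.506, -0, 1.328, -0.073], TCP at [0.252, -0.517, 0.405] pointing down, gripper open.
Joint ranges: [-3.12, 3.12], [-1.05, 2.28], [0.14, 2.33], [-1.42, 4.57], [0.1, 2.73], [-2.68, 2.68]. Speed limits (rad/s): [2.57, 2.57, 3.14, 3.14, 3.14, 3.14].

### API

Orientations are given as a 3x3 rotation matrix whose columns are the frame's x, y, z axes.
In Python, from workcell import bot gives the robot as it stands.
- The arm moves only by the tool step_arm, never from a script. Its argument "rows" is a list of rows, each a list of 3 entries, a list of its own where there are three numbers: the turn, a rotation vector about the world's x, y, z as a fraction of full scale, then the shift along the world's x, y, z as a fraction of full scale, then the opening, from 0 (shut) to 1 (fully open). In form: [[[ax, ay, az], [dx, dy, dz], gripper], ...]. A call has 1 to 20 rows; each row shifts and turns the commanded pose from where the row before left it; what a row does not reach is not made up. Full scale, the value 1, is 0.05 m for a shift and 30 degrees for a turn. A row lasts 1/10 s, in which the tool goes at most 50 mm and 8.59 degrees, less where a joint would pass 70% of its speed; a pose out of reach is approached as far as the arm can. A call with a number of a shift or a turn outside -1 to 1 is refused whole. A call with a gripper value outside its range is refused whole. The fingers move at their own pace and stop on an object; the grip force is fixed at half the most. Time passes only in rows, so rows that do not move let the fingers close. It gives the time, the measured TCP pose, the force, the opening and the grip force at its end, in the units of the state.
- bot.observe(): the state, without advancing time (a new reading comes with each control period).
- bot.grab_frame(name): name is "scene" or "top"; returns a dict with "img" (480x640x3 uint8, red, green, blue), "fx", "fy", "cx", "cy" (pixels), "dist_coeffs" ([k1, k2, p1, p2, k3] as OpenCV has them; the pictures are not rectified), "R" (3x3) and "t" (3): a world point X has camera coordinates R X + t. Camera axes: x right, y down, z forward; pixel columns grow to the right and rows downward; lengths in m; the calibration is good to about 2 mm. A picture is of the moment at which its call begins. There is no depth.
- bot.hand_in(): hands the job in; it is judged then, once.
The state is a dict: "clock": time; "qpos": joint angles; "qvel": joint speeds; "tau": joint torques, N m; "eef_pos": TCP position; "tool_rot": TCP orientation; "contact_force": force on the tool from outside, world axes, zero at the start; "wrist_torque": the same for the moment, N m; "opening": finger opening in m; "gripper_force": force on a finger pad.
Only numpy, scipy, OpenCV 4.12 (cv2) and the standard library are available. Lean on these libraries where they do the work, as an engineer would, in place of code of your own. Each camera call takes 0.05 s, during which the arm holds its last target. There are 200 camera calls.

### The job

Pull the yellow-headed parking pin out of the blue winder and put it in the green tray. Then wind the white mosaic wheel on by one division, clockwise, with the crank until the red line stands at the pointer, and let go: the crank freewheels unless it is kept pressed down on its sprung clutch, so press until it bites and turns the wheel, but never force the clutch with more than about 20 N. Do not turn or touch the wheel itself, and leave everything else on the table where it is.

Things in the scene. Friction and masses are not known exactly. Their poses are not given: they have to be found in the camera images.
- winder: blue gearbox, 150 (its x) by 170 (its y) by 70 tall, fixed; the mosaic wheel is centred 240 to its +y. Origin: on the table under the crank axis; z up. Its place and yaw differ each time. On its top, round the crank axis: a brass clutch disc (diameter 76), above it the crank's dark clutch plate and hub (diameter 32, shaft end 54 above the gearbox top)
- axis (a point): the crank axis (vertical) at the height of the gearbox top, 70 above the table. 36 turns of the worm make one of the wheel: one division (30 deg) takes 3 turns, plus any slip. Crank clockwise seen from above turns the wheel clockwise seen from above; the worm holds the wheel wherever it is left
- crank: the crank: arm 18 wide, 10 thick, reaching 67 from the axis, with an upright grip. Origin on the axis, at rest 70 above the table; x along the arm to the grip. It turns loosely and is sprung up (2 N to start it down, then 150 N/m). Pressed down it meets the clutch after 2 to 16 mm of idle travel (different each time, not measured: to be felt), then the force grows by 7 N per mm
- crank_grip (a point): centre of the crank's black upright grip: diameter 22, 46 tall, 55 from the crank axis, spinning freely on its own pin, so it can be held without turning the hand while it goes round. This point lies 26 above the grip's lower end (which is 1 above the arm) and 20 below its top; at rest 141 above the table
- clutch (a joint): how far the clutch spring is pressed in, m: 0 when the crank is up, 7000 N/m, so 0.002 is 14 N; 0.0029 is the 20 N limit. Below about 5 N the clutch slips, from about 10 N it drives the worm well (with some slip), best 10 to 15 N; turning the grip then takes 2 to 5 N along its path. Let go, the crank springs back up
- wheel: the white mosaic wheel, diameter 280, top face 66 above the table, carrying a concrete disc of diameter 196 with glass pebbles, to 92 above the table; twelve lines at its rim 30 deg apart, one of them red. Origin: on its axis, 14 below its rim's top face. Not to be touched
- red_line (a point): a point on the wheel's red line (36 by 6), 133 from the wheel's centre, 70 above the table; at the start it stands 25 to 36 deg (about one division) counter-clockwise from the pointer
- pointer (a point): the fixed black pointer's tip at the +y side of the gearbox, 133 from the wheel's centre, 70 above the table: red_line comes to lie at this point
- pin_hole (a point): mouth of the hole for the parking pin in the gearbox top, diameter 14, 20 deep, 58 from the crank axis towards the winder's -y
- pin: the parking pin: steel, diameter 12, 80 long, with a yellow round head of diameter 22 and 24 tall at its top; 60 g. Origin: centre of its foot; z along it to the head. At the start it stands loose in its hole, 60 of it above the gearbox top, in the way of the crank arm and grip, which start at least 90 deg away from it
- pin_head (a point): centre of the pin's yellow head, 68 above its foot
- tray: green open tray, fixed, 130 (its x) by 110 (its y) by 22 tall outside, walls and floor about 4; empty. Origin: centre of its underside
- bead_jar: bystander: amber glass jar with an orange lid, diameter 64, 95 tall
- glue: bystander: white glue bottle with a red cap, diameter 48, 140 tall
- cup: bystander: blue plastic cup, diameter 72, 80 tall
- trowel: bystander: garden trowel lying flat, pink handle, steel blade, 250 long (handle to its -x), 60 wide, 22 high
- brush: bystander: paint brush lying flat along its x
- paint_tin: bystander: tin, diameter 74, 70 tall
- pebble: bystander: blue glazed pebble, diameter 44, 17 high, near the pin tray
- bowl: bystander: white bowl, diameter 110, 45 tall

How it is judged:
On the way, in this order (a step that is already met when the one before it is completed fails the run):
1. the parking pin is in the green tray, let go (x of pin_head in the frame of tray between -0.065 and 0.065 m and y of pin_head in the frame of tray between -0.055 and 0.055 m and x of pin in the frame of tray between -0.065 and 0.065 m and y of pin in the frame of tray between -0.055 and 0.055 m and z of pin in the frame of tray below 0.035 m and contact force between pin and tray above 0.1 N and contact force between the fingers and pin below 0.05 N), for 0.1 s.
2. the red line stands at the pointer (horizontal distance between red_line and pointer below 0.005 m), for 0.2 s.
At the end, for the whole second after the job is handed in: The red line is within 5 mm of the pointer and the wheel at rest; the pin lies or stands at rest on the tray's floor within its walls, let go; the crank has sprung up off the clutch (clutch pressed in less than 0.8 mm) (all of step 1 and horizontal distance between red_line and pointer below 0.005 m and value of joint clutch below 0.0008 m and angular speed of wheel below 0.02 rad/s and linear speed of pin below 0.02 m/s); the robot touches nothing.
It fails at once if the clutch is forced: pressed in more than 2.9 mm (20 N) (value of joint clutch above 0.0029 m).
It fails at once if the robot touches the mosaic wheel with more than 1 N (contact force between any of the fingers, the arm and wheel above 1 N).
It fails at once if a bystander is moved more than 30 mm (distance of any of bead_jar, glue, cup, trowel, brush, paint_tin, pebble, bowl from where it was at the start of the episode above 0.03 m).
It also fails if it takes over 67 s, if anything falls off the work surface, if the arm or the gripper's body presses on something with over 40 N, if the wrist force passes 120 N, or if a joint passes its speed limit or range.

## Working session

There is one attempt and no reset: what is moved stays moved. The work goes in short steps, Python scripts to look and compute and a tool call to move; the robot and the scene stay as the last step left them, time stands still between calls to the robot, and variables do not carry over. Pictures are saved under pics/ and viewed, at most 10 in all, crops included, and the job is handed in when it is done.

Besides the shell and the picture viewer there is one more tool, called in YAML: its name, and indented under it one key for each argument. step_arm: Moves the arm, as the interface text tells. Its arguments: {"type":"object","properties":{"rows":{"type":"array","items":{"type":"array"}}},"required":["rows"]}

```bash
mkdir -p pics; cat > h.py <<'E'
import numpy as np, cv2
from workcell import bot
def grab(n,f):
    c=bot.grab_frame(n); cv2.imwrite('pics/'+f,c['img'][:,:,::-1]); np.save('pics/'+n+'.npy',c,allow_pickle=True); return c
def load(n): return np.load('pics/'+n+'.npy',allow_pickle=True).item()
def K(c): return np.array([[c['fx'],0,c['cx']],[0,c['fy'],c['cy']],[0,0,1.]])
def ray(c,uv):
    p=cv2.undistortPoints(np.array([[uv]],float),K(c),np.array(c['dist_coeffs']))[0,0]
    R=np.array(c['R']);t=np.array(c['t'])
    return -R.T@t, R.T@np.array([p[0],p[1],1.])
def at(c,uv,z):
    o,d=ray(c,uv); return o+d*(z-o[2])/d[2]
def proj(c,X):
    return cv2.projectPoints(np.array(X,float).reshape(-1,1,3),cv2.Rodrigues(np.array(c['R']))[0],np.array(c['t'],float),K(c),np.array(c['dist_coeffs']))[0][:,0]
E
python3 - <<'E'
from h import *
for n in('scene','top'):
    c=grab(n,n+'0.png'); print(n,c['fx'],-np.array(c['R']).T@c['t'])
print(bot.observe())
E
```

```text
scene 526.8558984673797 [ 1.13610421 -0.9660283   1.10412033]
top 455.7405916107486 [0.49710554 0.01568762 1.33665923]
{'clock': 0.1, 'qpos': array([-1.19048480e+00,  3.07500242e-01,  1.50753984e+00, -2.89226409e-05,
        1.32841697e+00, -7.34943467e-02]), 'qvel': array([-0.00107264, -0.00027057, -0.0034051 ,  0.00163456,  0.00081532,
       -0.00041213]), 'tau': array([ 2.66673933e-04, -4.58531499e+01, -2.52607977e+01, -1.93153469e-04,
        5.56980129e-03,  6.03434422e-07]), 'eef_pos': array([ 0.25193494, -0.51652601,  0.40387279]), 'tool_rot': array([[ 8.98782145e-01,  4.38394958e-01, -7.18155731e-04],
       [ 4.38395533e-01, -8.98780505e-01,  1.72076725e-03],
       [ 1.08911317e-04, -1.86143115e-03, -9.99998262e-01]]), 'contact_force': array([0.22728964, 0.47677958, 0.57460815]), 'wrist_torque': array([0.03182987, 0.04246883, 0.00955525]), 'gripper_force': 0.0, 'opening': 0.08557812829598134}
```

View pics/top0.png

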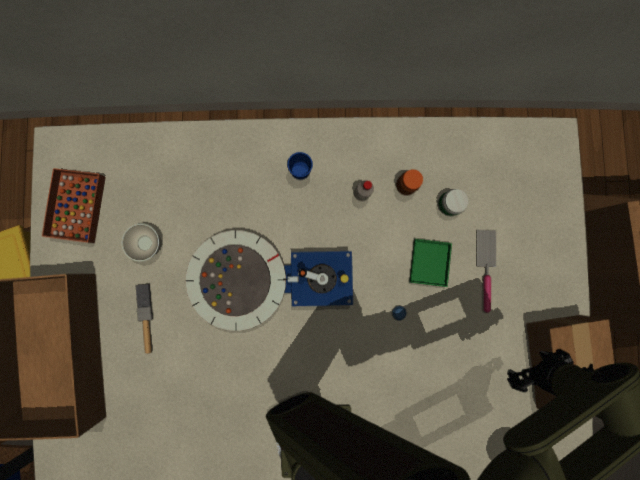

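View pics/scene0.png

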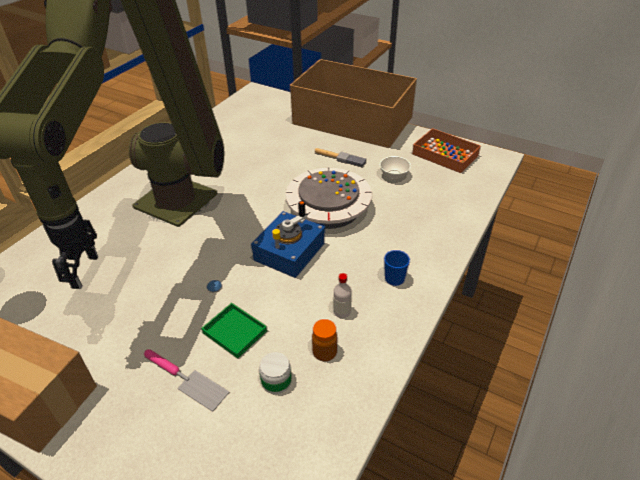

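The top view shows the winder at about (322,278), the wheel at (236,280), the red line at (273,258), the yellow pin at (345,279) and the tray at (431,262). I'll enlarge both views.

```bash
python3 - <<'E'
from h import *
a=load('top')['img'][:,:,::-1][235:325,265:365]; b=load('scene')['img'][:,:,::-1][190:290,240:340]
cv2.imwrite('pics/c1.png',np.hstack([cv2.resize(a,(400,360),interpolation=3),cv2.resize(b[:90],(400,360),interpolation=3)]))
E
```

```text
(no output)
```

View pics/c1.png

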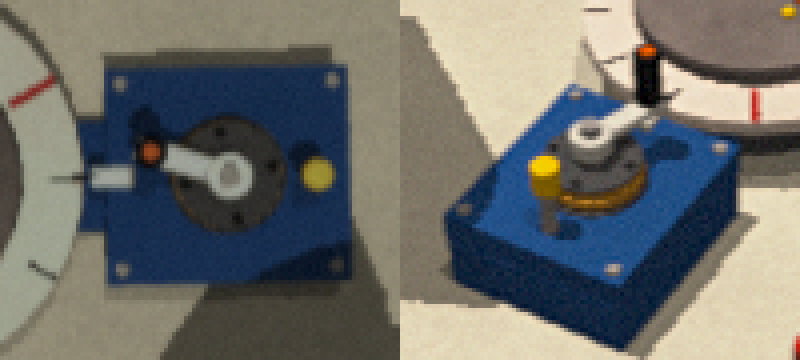

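```bash
python3 - <<'E'
from h import *
c=load('top'); s=load('scene')
f=lambda x,y:(265+x/4-.375,235+y/4-.375); g=lambda x,y:(240+x/4-100-.375,190+y/4-.375)
for n,p in dict(TL=(106,66),TR=(348,66),BR=(352,284),BL=(107,284)).items(): print(n,at(c,f(*p),.07))
for n,p,q,z in [('hub',(231,173),(590,131),.124),('pinhead',(318,174),(545,176),.118),('griptop',(150,152),(648,50),.161)]:
    print(n,at(c,f(*p),z),at(s,g(*q),z))
print('red',at(c,f(33,92),.07),at(s,g(755,104),.07),'ptr',at(c,f(88,178),.07))
for p in [(105,25)]:0
im=c['img'].astype(int)
m=(im[:,:,1]>im[:,:,0]+40)&(im[:,:,1]>im[:,:,2]+30)
m[:, :400]=0;m[:,470:]=0
r=cv2.minAreaRect(np.argwhere(m)[:,::-1].astype(np.float32)); print(r)
for p in cv2.boxPoints(r): print('tray',at(c,p,.022))
# wheel rim lines
im=c['img']
for p in [(236,230),(236,331),(186,280),(286,280)]: print('rim',at(c,p,.066))
for n,p,z in [('pebble',(399,313),.01),('tin',(453,202),.07)]: print(n,at(c,p,z))
E
```

```text
TL [0.54927558 0.05941507 0.07      ]
TR [ 0.54541229 -0.10900423  0.07      ]
BR [ 0.39423363 -0.10761102  0.07      ]
BL [0.39864536 0.06186472 0.07      ]
hub [ 0.47411043 -0.02386031  0.124     ] [ 0.47459252 -0.02973941  0.124     ]
pinhead [ 0.47188563 -0.08216472  0.118     ] [ 0.46908548 -0.08027058  0.118     ]
griptop [0.48954274 0.02912858 0.161     ] [0.48780807 0.03053922 0.161     ]
red [0.53236952 0.1103981  0.07      ] [0.53122966 0.11000191 0.07      ] ptr [0.47199517 0.07345637 0.07      ]
((430.7308349609375, 262.65386962890625), (36.838314056396484, 42.7919807434082), 7.125016689300537)
tray [ 0.45479335 -0.28066343  0.022     ]
tray [ 0.57784753 -0.30076073  0.022     ]
tray [ 0.56198874 -0.40919844  0.022     ]
tray [ 0.43839219 -0.38832383  0.022     ]
rim [0.61194199 0.21245249 0.066     ]
rim [0.33183382 0.21662371 0.066     ]
rim [0.47548371 0.3539335  0.066     ]
rim [0.46953211 0.07542251 0.066     ]
pebble [ 0.36396972 -0.24853449  0.01      ]
tin [ 0.67838895 -0.40303743  0.07      ]
```

step_arm:
  rows:
    - [[0,0,0],[0.366,0.724,0],0.5]
    - [[0,0,0],[0.366,0.724,0],0.5]
    - [[0,0,0],[0.366,0.724,0],0.5]
    - [[0,0,0],[0.366,0.724,0],0.5]
    - [[0,0,0],[0.366,0.724,0],0.5]
    - [[0,0,0],[0.366,0.724,0],0.5]
    - [[0,0,0],[0.366,0.724,0],0.5]
    - [[0,0,0],[0.366,0.724,0],0.5]
    - [[0,0,0],[0.366,0.724,0],0.5]
    - [[0,0,0],[0.366,0.724,0],0.5]
    - [[0,0,0],[0.366,0.724,0],0.5]
    - [[0,0,0],[0.366,0.724,0],0.5]
    - [[0,0,0],[0,0,-0.5],0.5]
    - [[0,0,0],[0,0,-0.5],0.5]
    - [[0,0,0],[0,0,0],0.5]
    - [[0,0,0],[0,0,0],0.5]

```text
clock: 1.7
eef_pos: [0.4715, -0.0824, 0.3544]
tool_rot: [[0.899, 0.438, -0.002], [0.438, -0.899, 0.0], [-0.001, -0.001, -1.0]]
contact_force: [-0.4, -0.9, -0.5]
opening: 0.0426
gripper_force: 0.0
```

step_arm:
  rows:
    - [[0,0,0],[0,0,-0.42],0.5]
    - [[0,0,0],[0,0,-0.42],0.5]
    - [[0,0,0],[0,0,-0.42],0.5]
    - [[0,0,0],[0,0,-0.38],0.5]
    - [[0,0,0],[0,0,0],0]
    - [[0,0,0],[0,0,0],0]
    - [[0,0,0],[0,0,0],0]
    - [[0,0,0],[0,0,0],0]
    - [[0,0,0],[0,0,0],0]
    - [[0,0,0],[0,0,0],0]

```text
clock: 2.7
eef_pos: [0.4718, -0.0824, 0.2733]
tool_rot: [[0.899, 0.438, 0.001], [0.438, -0.899, -0.0], [0.001, 0.001, -1.0]]
contact_force: [0.2, 0.3, -0.9]
opening: 0.0204
gripper_force: 58.6
```

step_arm:
  rows:
    - [[0,0,0],[0,0,0.5],0]
    - [[0,0,0],[0,0,0.8],0]
    - [[0,0,0],[0,0,0.8],0]
    - [[0,0,-0.234],[0.324,-0.568,0],0]
    - [[0,0,-0.234],[0.324,-0.568,0],0]
    - [[0,0,-0.234],[0.324,-0.568,0],0]
    - [[0,0,-0.234],[0.324,-0.568,0],0]
    - [[0,0,-0.234],[0.324,-0.568,0],0]
    - [[0.039,0.247,0],[0.324,-0.568,0],0]
    - [[0.039,0.247,0],[0.324,-0.568,0],0]
    - [[0.039,0.247,0],[0.324,-0.568,0],0]
    - [[0.039,0.247,0],[0.324,-0.568,0],0]
    - [[0.039,0.247,0],[0.324,-0.568,0],0]
    - [[0.039,0.247,0],[0,0,-0.4],0]
    - [[0,0,0],[0,0,-0.6],0]
    - [[0,0,0],[0,0,-0.6],0]
    - [[0,0,0],[0,0,-0.6],0]
    - [[0,0,0],[0,0,0],0]
    - [[0,0,0],[0,0,0],0]

```text
clock: 4.6
eef_pos: [0.6337, -0.3664, 0.2674]
tool_rot: [[0.697, -0.158, -0.7], [-0.112, -0.988, 0.111], [-0.709, 0.001, -0.706]]
contact_force: [0.3, 0.3, -0.1]
opening: 0.0203
gripper_force: 59.3
```

```bash
python3 - <<'E'
from h import *
a=grab('scene','s1.png')['img'][:,:,::-1][220:400,140:380]; b=grab('top','t1.png')['img'][:,:,::-1][170:350,340:540]
cv2.imwrite('pics/c2.png',np.hstack([cv2.resize(a,(440,330),interpolation=3),cv2.resize(b,(360,330),interpolation=3)]))
E
```

```text
(no output)
```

View pics/c2.png

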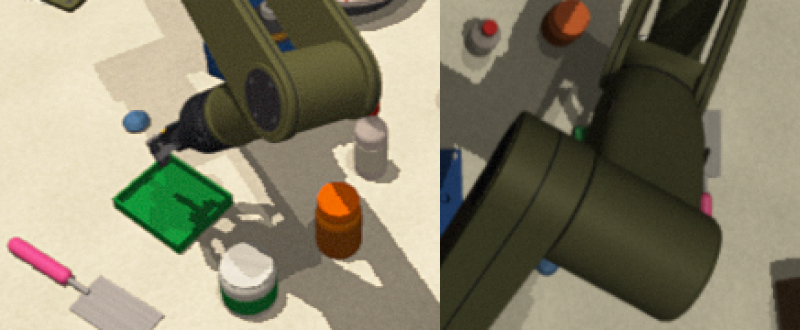

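step_arm:
  rows:
    - [[0,0,0],[0,0,-0.4],0]
    - [[0,0,0],[0,0,-0.4],0]
    - [[0,0,0],[0,0,-0.4],0]
    - [[0,0,0],[0,0,-0.3],0]
    - [[0,0,0],[0,0,-0.1],0]
    - [[0,0,0],[0,0,0],0]

```text
clock: 5.3
eef_pos: [0.6335, -0.3664, 0.187]
tool_rot: [[0.697, -0.157, -0.7], [-0.112, -0.988, 0.111], [-0.708, 0.001, -0.706]]
contact_force: [-0.6, -0.0, 0.7]
opening: 0.0205
gripper_force: 59.3
```

```bash
python3 - <<'E'
from h import *
a=grab('scene','s2.png')['img'][:,:,::-1][270:370,180:290]
cv2.imwrite('pics/c3.png',cv2.resize(a,(660,600),interpolation=3))
o=bot.observe();print(o['contact_force'],o['eef_pos'])
E
```

```text
[-0.31662202 -0.05813237 -0.87168839] [ 0.63370258 -0.36651204  0.18780819]
```

View pics/c3.png

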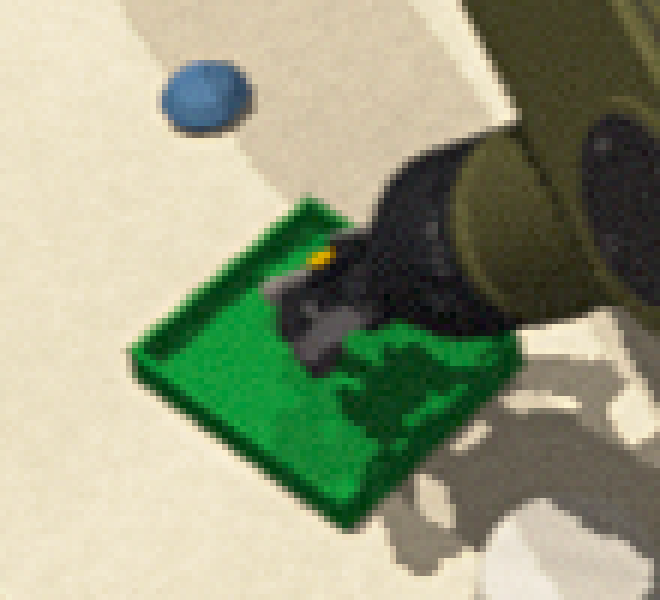

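The yellow head sits between the fingers at (320,258) in the crop, over the tray. I'll lower until the foot touches.

step_arm:
  rows:
    - [[0,0,0],[0,0,-0.06],0]
    - [[0,0,0],[0,0,-0.06],0]
    - [[0,0,0],[0,0,-0.05],0]
    - [[0,0,0],[0,0,-0.04],0]
    - [[0,0,0],[0,0,0],0]

```text
clock: 5.85
eef_pos: [0.6336, -0.3664, 0.1769]
tool_rot: [[0.698, -0.157, -0.699], [-0.112, -0.988, 0.111], [-0.708, 0.001, -0.707]]
contact_force: [-0.0, 0.2, -0.4]
opening: 0.0201
gripper_force: 59.3
```

step_arm:
  rows:
    - [[0,0,0],[0,0,-0.05],0]
    - [[0,0,0],[0,0,-0.04],0]
    - [[0,0,0],[0,0,0],0]

```text
clock: 6.15
eef_pos: [0.6335, -0.3664, 0.1723]
tool_rot: [[0.698, -0.158, -0.699], [-0.112, -0.988, 0.111], [-0.708, 0.001, -0.707]]
contact_force: [0.5, 0.0, -0.3]
opening: 0.0202
gripper_force: 59.3
```

step_arm:
  rows:
    - [[0,0,0],[0,0,0],0.6]
    - [[0,0,0],[0,0,0],0.6]
    - [[0,0,0],[0,0,0],0.6]
    - [[0,0,0],[0,0,0],0.6]
    - [[0,0,0],[0.2,-0.032,0.2],0.6]
    - [[0,0,0],[0.28,-0.045,0.28],0.6]
    - [[0,0,0],[0.28,-0.045,0.28],0.6]
    - [[0,0,0],[0,0,0.8],0.6]
    - [[0,0,0],[-0.1,0.1,0.8],0.6]
    - [[0,0,0],[-0.4,0.6,0.6],0.6]
    - [[0,0,0],[-0.4,0.6,0],0.6]
    - [[-0.039,-0.247,0],[-0.4,0.6,0],0.6]
    - [[-0.039,-0.247,0],[-0.4,0.6,0],0.6]
    - [[-0.039,-0.247,0],[-0.4,0.6,0],0.6]
    - [[-0.039,-0.247,0],[-0.4,0.6,0],0.6]
    - [[-0.039,-0.247,0],[-0.4,0.6,0],0.6]
    - [[-0.039,-0.247,0],[-0.4,0.6,0],0.6]
    - [[0,0,0],[0,0,0],0.6]

```text
clock: 7.95
eef_pos: [0.4997, -0.1231, 0.32]
tool_rot: [[0.988, -0.156, -0.005], [-0.156, -0.988, 0.003], [-0.006, -0.003, -1.0]]
contact_force: [-1.0, -0.6, 0.3]
opening: 0.051
gripper_force: 0.0
```

```bash
python3 - <<'E'
from h import *
a=grab('scene','s3.png')['img'][:,:,::-1][150:390,140:400]; b=grab('top','t3.png')['img'][:,:,::-1][220:320,380:480]
cv2.imwrite('pics/c4.png',np.hstack([cv2.resize(a,(420,388),interpolation=3),cv2.resize(b,(380,388),interpolation=3)]))
o=bot.observe();print(o['contact_force'],o['eef_pos'],o['qpos'],o['tool_rot'])
E
```

```text
[ 0.64605566 -0.18849433 -0.32969851] [ 0.50529002 -0.12664287  0.32142631] [-3.26515466e-01  3.13070854e-01  1.73400804e+00 -4.70740542e-04
  1.09484525e+00  1.40199418e+00] [[ 9.87622786e-01 -1.56847159e-01 -4.48140105e-04]
 [-1.56847297e-01 -9.87622823e-01 -2.90004876e-04]
 [-3.97106954e-04  3.56704987e-04 -9.99999858e-01]]
```

View pics/c4.png

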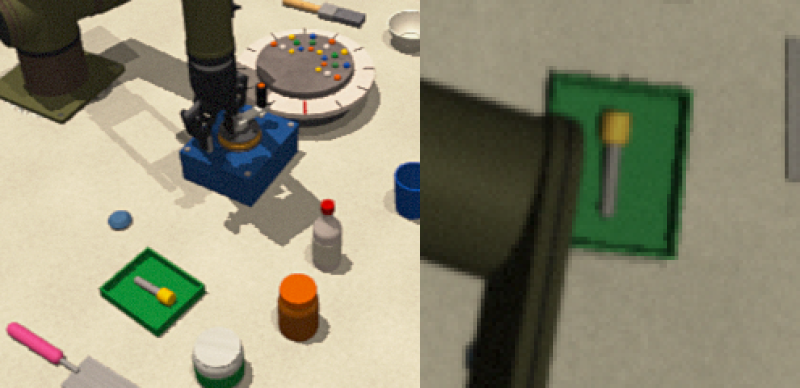

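Pin lies in the tray, head at (615,127), foot at (607,215) in the crop. Now to the crank grip.

step_arm:
  rows:
    - [[0,0,0],[0,0,0.7],0.6]
    - [[0,0,0],[-0.084,0.777,0],0.6]
    - [[0,0,0],[-0.084,0.777,0],0.6]
    - [[0,0,0],[-0.084,0.777,0],0.6]
    - [[0,0,0],[-0.084,0.777,0],0.6]
    - [[0,0,0],[0,0,0],0.6]
    - [[0,0,0],[0,0,0],0.6]

```text
clock: 8.75
eef_pos: [0.4916, 0.028, 0.3561]
tool_rot: [[0.988, -0.156, 0.001], [-0.156, -0.988, -0.001], [0.001, 0.001, -1.0]]
contact_force: [0.1, 0.0, 0.3]
opening: 0.0511
gripper_force: 0.0
```

```bash
python3 - <<'E'
from h import *
a=grab('scene','s4.png')['img'][:,:,::-1][170:270,240:340]
cv2.imwrite('pics/c5.png',cv2.resize(a,(600,600),interpolation=3))
E
```

```text
(no output)
```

View pics/c5.png

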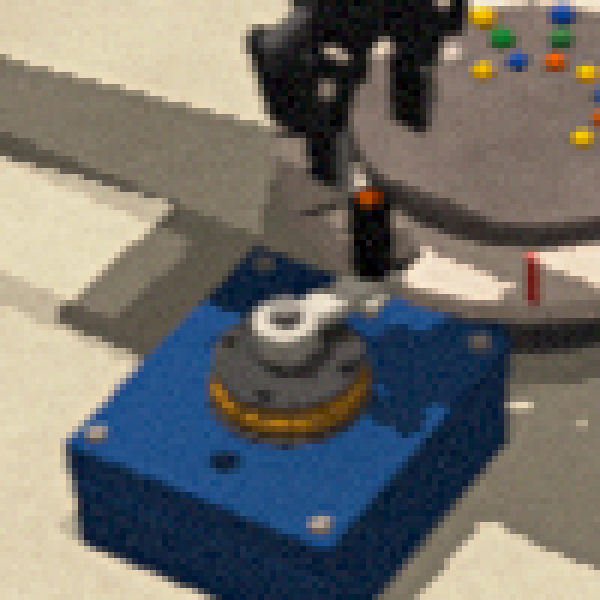

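Grip, with its orange top at (370,198), is between and below the fingers. Lower and close.

step_arm:
  rows:
    - [[0,0,0],[-0.06,0.015,-0.38],0.6]
    - [[0,0,0],[0,0,-0.38],0.6]
    - [[0,0,0],[0,0,-0.38],0.6]
    - [[0,0,0],[0,0,0],0]
    - [[0,0,0],[0,0,0],0]
    - [[0,0,0],[0,0,0],0]
    - [[0,0,0],[0,0,0],0]
    - [[0,0,0],[0,0,0],0]
    - [[0,0,0],[0,0,0],0]

```text
clock: 9.7
eef_pos: [0.4865, 0.0281, 0.2989]
tool_rot: [[0.988, -0.158, -0.001], [-0.158, -0.988, -0.002], [-0.0, 0.002, -1.0]]
contact_force: [-1.4, -5.2, -3.8]
opening: 0.021
gripper_force: 58.7
```

step_arm:
  rows:
    - [[0,0,0],[0,-0.012,0],0]
    - [[0,0,0],[0,0,-0.02],0]
    - [[0,0,0],[0,0,0],0]
    - [[0,0,0],[0,0,0],0]

```text
clock: 10.1
eef_pos: [0.487, 0.0278, 0.2983]
tool_rot: [[0.987, -0.158, 0.001], [-0.158, -0.987, -0.001], [0.001, 0.001, -1.0]]
contact_force: [-1.9, -4.6, 2.7]
opening: 0.0209
gripper_force: 59.5
```

```bash
python3 - <<'E'
from h import *
o=bot.observe();print(o['contact_force'],o['eef_pos'])
E
```

```text
[-1.87295227 -4.64347986  2.68193732] [0.48703908 0.02782633 0.29830372]
```

step_arm:
  rows:
    - [[0,0,0],[0,-0.02,-0.02],0]
    - [[0,0,0],[0,0,-0.02],0]
    - [[0,0,0],[0,0,0],0]
    - [[0,0,0],[0,0,0],0]

```text
clock: 10.5
eef_pos: [0.4872, 0.0273, 0.2959]
tool_rot: [[0.987, -0.158, 0.001], [-0.158, -0.987, 0.001], [0.001, -0.001, -1.0]]
contact_force: [0.8, -1.6, 2.7]
opening: 0.0207
gripper_force: 59.6
```

step_arm:
  rows:
    - [[0,0,0],[0,-0.008,-0.02],0]
    - [[0,0,0],[0,0,-0.02],0]
    - [[0,0,0],[0,0,0],0]
    - [[0,0,0],[0,0,0],0]

```text
clock: 10.9
eef_pos: [0.4871, 0.027, 0.2938]
tool_rot: [[0.987, -0.158, 0.001], [-0.158, -0.987, 0.001], [0.001, -0.001, -1.0]]
contact_force: [1.3, 1.1, 3.1]
opening: 0.0202
gripper_force: 59.6
```

step_arm:
  rows:
    - [[0,0,0],[0,0,-0.02],0]
    - [[0,0,0],[0,0,-0.02],0]
    - [[0,0,0],[0,0,0],0]
    - [[0,0,0],[0,0,0],0]

```text
clock: 11.3
eef_pos: [0.4873, 0.027, 0.2925]
tool_rot: [[0.987, -0.158, 0.002], [-0.158, -0.987, 0.001], [0.002, -0.001, -1.0]]
contact_force: [0.5, 2.6, 8.2]
opening: 0.0209
gripper_force: 59.9
```

```bash
cat > arc.py <<'E'
import numpy as np,sys,json
a,st,n=float(sys.argv[1]),float(sys.argv[2]),int(sys.argv[3])
t=np.radians(a-st*np.arange(n+1)); p=np.round(.055/.05*np.c_[np.cos(t),np.sin(t)],3); d=np.diff(p,axis=0).round(3)
print(json.dumps([[[0,0,0],[*map(float,x),0],0] for x in d]))
E
python3 arc.py 74 15 6; python3 arc.py 344 15 18
```

```text
[[[0, 0, 0], [0.264, -0.114, 0], 0], [[0, 0, 0], [0.224, -0.179, 0], 0], [[0, 0, 0], [0.171, -0.231, 0], 0], [[0, 0, 0], [0.105, -0.267, 0], 0], [[0, 0, 0], [0.033, -0.285, 0], 0], [[0, 0, 0], [-0.043, -0.284, 0], 0]]
[[[0, 0, 0], [-0.114, -0.264, 0], 0], [[0, 0, 0], [-0.179, -0.224, 0], 0], [[0, 0, 0], [-0.231, -0.171, 0], 0], [[0, 0, 0], [-0.267, -0.105, 0], 0], [[0, 0, 0], [-0.285, -0.033, 0], 0], [[0, 0, 0], [-0.284, 0.043, 0], 0], [[0, 0, 0], [-0.264, 0.114, 0], 0], [[0, 0, 0], [-0.224, 0.179, 0], 0], [[0, 0, 0], [-0.171, 0.231, 0], 0], [[0, 0, 0], [-0.105, 0.267, 0], 0], [[0, 0, 0], [-0.033, 0.285, 0], 0], [[0, 0, 0], [0.043, 0.284, 0], 0], [[0, 0, 0], [0.114, 0.264, 0], 0], [[0, 0, 0], [0.179, 0.224, 0], 0], [[0, 0, 0], [0.231, 0.171, 0], 0], [[0, 0, 0], [0.267, 0.105, 0], 0], [[0, 0, 0], [0.285, 0.033, 0], 0], [[0, 0, 0], [0.284, -0.043, 0], 0]]
```

step_arm:
  rows:
    - [[0,0,0],[0,0,-0.01],0]
    - [[0,0,0],[0.264,-0.114,0],0]
    - [[0,0,0],[0.224,-0.179,0],0]
    - [[0,0,0],[0.171,-0.231,0],0]
    - [[0,0,0],[0.105,-0.267,0],0]
    - [[0,0,0],[0.033,-0.285,0],0]
    - [[0,0,0],[-0.043,-0.284,0],0]
    - [[0,0,0],[0,0,0],0]
    - [[0,0,0],[0,0,0],0]

```text
clock: 12.2
eef_pos: [0.5237, -0.0421, 0.2918]
tool_rot: [[0.987, -0.159, -0.002], [-0.159, -0.987, -0.001], [-0.002, 0.001, -1.0]]
contact_force: [-3.3, -1.6, 11.3]
opening: 0.0203
gripper_force: 60.2
```

step_arm:
  rows:
    - [[0,0,0],[-0.122,-0.264,-0.01],0]
    - [[0,0,0],[-0.179,-0.224,0],0]
    - [[0,0,0],[-0.231,-0.171,0],0]
    - [[0,0,0],[-0.267,-0.105,0],0]
    - [[0,0,0],[-0.285,-0.033,0],0]
    - [[0,0,0],[-0.284,0.043,0],0]
    - [[0,0,0],[0,0,0],0]
    - [[0,0,0],[0,0,0],0]

```text
clock: 13.0
eef_pos: [0.4557, -0.0789, 0.2917]
tool_rot: [[0.987, -0.159, 0.001], [-0.159, -0.987, 0.0], [0.001, -0.0, -1.0]]
contact_force: [-2.0, 1.4, 11.2]
opening: 0.0207
gripper_force: 60.5
```

step_arm:
  rows:
    - [[0,0,0],[-0.264,0.114,-0.012],0]
    - [[0,0,0],[-0.224,0.179,0],0]
    - [[0,0,0],[-0.171,0.231,0],0]
    - [[0,0,0],[-0.105,0.267,0],0]
    - [[0,0,0],[-0.033,0.285,0],0]
    - [[0,0,0],[0.043,0.284,0],0]
    - [[0,0,0],[0,0,0],0]

```text
clock: 13.7
eef_pos: [0.4172, -0.0102, 0.2909]
tool_rot: [[0.988, -0.157, -0.002], [-0.157, -0.988, 0.0], [-0.002, 0.0, -1.0]]
contact_force: [-5.7, 1.5, 16.8]
opening: 0.0207
gripper_force: 61.1
```

step_arm:
  rows:
    - [[0,0,0],[0.102,0.264,0.012],0]
    - [[0,0,0],[0.179,0.224,0],0]
    - [[0,0,0],[0.231,0.171,0],0]
    - [[0,0,0],[0.267,0.105,0],0]
    - [[0,0,0],[0.285,0.033,0],0]
    - [[0,0,0],[0.284,-0.043,0],0]
    - [[0,0,0],[0.264,-0.114,0],0]
    - [[0,0,0],[0.224,-0.179,0],0]
    - [[0,0,0],[0.171,-0.231,0],0]
    - [[0,0,0],[0.105,-0.267,0],0]
    - [[0,0,0],[0.033,-0.285,0],0]
    - [[0,0,0],[-0.043,-0.284,0],0]
    - [[0,0,0],[0,0,0],0]

```text
clock: 15.0
eef_pos: [0.5233, -0.0424, 0.2916]
tool_rot: [[0.987, -0.159, -0.0], [-0.159, -0.987, -0.0], [0.0, 0.0, -1.0]]
contact_force: [-1.4, 0.6, 11.2]
opening: 0.0206
gripper_force: 60.6
```

```bash
cat > w.py <<'E'
from h import *
for n in('scene','top'):
    c=grab(n,'%s_%.1f.png'%(n,bot.observe()['clock'])); im=c['img'].astype(int)
    m=((im[:,:,0]>110)&(im[:,:,0]>1.8*im[:,:,1])&(im[:,:,0]>1.8*im[:,:,2])).astype(np.uint8)
    k,l,s,ce=cv2.connectedComponentsWithStats(m)
    W=np.array([.4755,.2155])
    for i in range(1,k):
        if s[i,4]<4: continue
        X=at(c,ce[i],.068)[:2]; d=X-W; r=np.hypot(*d)
        if .10<r<.145: print(n,ce[i].round(1),s[i,4],X.round(4),'r',r.round(4),'ang',np.degrees(np.arctan2(d[1],d[0])).round(2))
o=bot.observe();print(o['contact_force'].round(1),o['eef_pos'])
E
python3 w.py; python3 - <<'E'
import sys;sys.path.insert(0,'.')
from h import *
c=load('top')
for f in('top0.png','scene0.png'):
    im=cv2.imread('pics/'+f)[:,:,::-1].astype(int);n=f[:-5];c=load(n)
    m=((im[:,:,0]>110)&(im[:,:,0]>1.8*im[:,:,1])&(im[:,:,0]>1.8*im[:,:,2])).astype(np.uint8)
    k,l,s,ce=cv2.connectedComponentsWithStats(m)
    for i in range(1,k):
        X=at(c,ce[i],.068)[:2]; d=X-[.4755,.2155]; r=np.hypot(*d)
        if .1<r<.145 and s[i,4]>3: print('start',n,ce[i],r,np.degrees(np.arctan2(d[1],d[0])))
E
```

```text
scene [312.5 174.8] 10 [0.3789 0.2725] r 0.1121 ang 149.46
scene [348.4 177.1] 11 [0.4904 0.3193] r 0.1049 ang 81.84
scene [321.2 216.2] 9 [0.5124 0.099 ] r 0.1222 ang -72.45
top [276.2 264.5] 20 [0.5131 0.1015] r 0.12 ang -71.73
[-1.6 -0.8 11.6] [ 0.52336259 -0.04206679  0.29166217]
start top [272.73684211 257.42105263] 0.1193441182758399 -61.19669173587593
start scene [345.         175.09090909] 0.10846846750804413 90.14450564050757
start scene [309.2 177. ] 0.10786026776926112 157.78401211174415
start scene [301.27272727 202.18181818] 0.10199224106983898 -120.94229433580537
start scene [328.46153846 216.23076923] 0.11980121147982234 -62.02348617555514
```

step_arm:
  rows:
    - [[0,0,0],[-0.114,-0.264,-0.006],0]
    - [[0,0,0],[-0.179,-0.224,0],0]
    - [[0,0,0],[-0.231,-0.171,0],0]
    - [[0,0,0],[-0.267,-0.105,0],0]
    - [[0,0,0],[-0.285,-0.033,0],0]
    - [[0,0,0],[-0.284,0.043,0],0]
    - [[0,0,0],[-0.264,0.114,0],0]
    - [[0,0,0],[-0.224,0.179,0],0]
    - [[0,0,0],[-0.171,0.231,0],0]
    - [[0,0,0],[-0.105,0.267,0],0]
    - [[0,0,0],[-0.033,0.285,0],0]
    - [[0,0,0],[0.043,0.284,0],0]
    - [[0,0,0],[0.114,0.264,0],0]
    - [[0,0,0],[0.179,0.224,0],0]
    - [[0,0,0],[0.231,0.171,0],0]
    - [[0,0,0],[0.267,0.105,0],0]
    - [[0,0,0],[0.285,0.033,0],0]
    - [[0,0,0],[0.284,-0.043,0],0]
    - [[0,0,0],[0,0,0],0]

```text
clock: 17.0
eef_pos: [0.4881, 0.0269, 0.2917]
tool_rot: [[0.987, -0.158, 0.004], [-0.158, -0.987, 0.0], [0.004, -0.001, -1.0]]
contact_force: [0.2, 2.1, 11.4]
opening: 0.0203
gripper_force: 60.5
```

```bash
python3 w.py; python3 - <<'E'
from h import *
c=load('top'); im=cv2.imread('pics/top0.png')
m=((im.min(2)>130)).astype(np.uint8); m[:, :180]=0; m[:,295:]=0;
# white rim vs table: print radial profile to find the outer edge, sub-pixel by gradient in world polar
g=cv2.GaussianBlur(cv2.cvtColor(im,cv2.COLOR_BGR2GRAY),(0,0),.7).astype(np.float32)
C=np.array([.4735,.2150])
for it in range(4):
    pts=[]
    # concrete disc edge: radius .098, height .08 -> use white inner/outer; outer rim edge at z .066
    for a in np.radians(np.arange(0,360,5)):
        if abs((np.degrees(a)-270+180)%360-180)<20: continue
        r=np.arange(.130,.150,.0005)
        P=np.c_[C[0]+r*np.cos(a),C[1]+r*np.sin(a),0*r+.066]
        uv=proj(c,P).astype(np.float32)
        v=cv2.remap(g,uv[:,0],uv[:,1],cv2.INTER_LINEAR)[:,0]
        i=np.argmin(np.gradient(v)); pts.append(P[i,:2])
    pts=np.array(pts); A=np.c_[2*pts,np.ones(len(pts))]
    s=np.linalg.lstsq(A,(pts**2).sum(1),rcond=None)[0]; C=s[:2]; R=np.sqrt(s[2]+C@C)
    res=abs(np.hypot(*(pts-C).T)-R)
    k=res<2*np.median(res)
    s=np.linalg.lstsq(A[k],(pts[k]**2).sum(1),rcond=None)[0]; C=s[:2]; R=np.sqrt(s[2]+C@C)
print('wheel',C,R,np.median(res))
p=np.array([at(c,(265+x/4-.375,235+178/4-.375),.07)[:2] for x in(52,68,88)]);print(p)
a=im[255:305,255:305];b=cv2.imread('pics/'+sorted(__import__('glob').glob('pics/top_*'),key=lambda f:float(f[9:-4]))[-1].split('/')[1])[255:305,255:305]
cv2.imwrite('pics/c6.png',np.hstack([cv2.resize(x,(400,400),interpolation=3) for x in(a,b)]))
E
```

```text
scene [314.8 173.9] 12 [0.3832 0.2807] r 0.113 ang 144.77
scene [350.2 179. ] 10 [0.5007 0.3127] r 0.1004 ang 75.45
scene [316.4 215.5] 11 [0.4978 0.0945] r 0.123 ang -79.58
[ 1.6  2.4 12.1] [0.48767181 0.02690332 0.29187034]
wheel [0.47304198 0.21589999] 0.1380087949690867 0.0006379019183219425
[[0.47257014 0.09835304]
 [0.4723156  0.08728807]
 [0.47199517 0.07345637]]
```

View pics/c6.png

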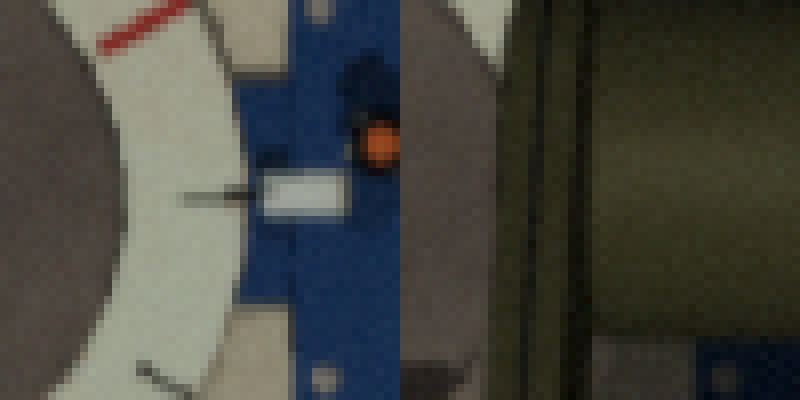

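step_arm:
  rows:
    - [[0,0,0],[0.264,-0.114,0],0]
    - [[0,0,0],[0.224,-0.179,0],0]
    - [[0,0,0],[0.171,-0.231,0],0]
    - [[0,0,0],[0.105,-0.267,0],0]
    - [[0,0,0],[0.033,-0.285,0],0]
    - [[0,0,0],[-0.043,-0.284,0],0]
    - [[0,0,0],[-0.114,-0.264,0],0]
    - [[0,0,0],[-0.179,-0.224,0],0]
    - [[0,0,0],[-0.231,-0.171,0],0]
    - [[0,0,0],[-0.267,-0.105,0],0]
    - [[0,0,0],[-0.285,-0.033,0],0]
    - [[0,0,0],[-0.284,0.043,0],0]
    - [[0,0,0],[-0.264,0.114,0],0]
    - [[0,0,0],[-0.224,0.179,0],0]
    - [[0,0,0],[-0.171,0.231,0],0]
    - [[0,0,0],[-0.105,0.267,0],0]
    - [[0,0,0],[-0.033,0.285,0],0]
    - [[0,0,0],[0.043,0.284,0],0]
    - [[0,0,0],[0,0,0],0]

```text
clock: 19.0
eef_pos: [0.417, -0.0102, 0.2912]
tool_rot: [[0.988, -0.157, -0.001], [-0.157, -0.988, -0.0], [-0.001, 0.0, -1.0]]
contact_force: [-5.2, 1.0, 14.8]
opening: 0.0205
gripper_force: 60.6
```

```bash
sed -i 's/W=.*/W=np.array([.473,.2159])/' w.py; python3 w.py
```

```text
scene [317.5 173.2] 10 [0.389  0.2886] r 0.1111 ang 139.12
scene [312.5 213.5] 11 [0.4827 0.0971] r 0.1192 ang -85.35
top [277.1 274.9] 14 [0.4842 0.0996] r 0.1168 ang -84.51
[-4.3  1.8 14.5] [ 0.41698845 -0.01049753  0.29118268]
```

step_arm:
  rows:
    - [[0,0,0],[0.114,0.264,0],0]
    - [[0,0,0],[0.179,0.224,0],0]
    - [[0,0,0],[0.231,0.171,0],0]
    - [[0,0,0],[0.267,0.105,0],0]
    - [[0,0,0],[0.285,0.033,0],0]
    - [[0,0,0],[0.284,-0.043,0],0]
    - [[0,0,0],[0.264,-0.114,0],0]
    - [[0,0,0],[0.224,-0.179,0],0]
    - [[0,0,0],[0.171,-0.231,0],0]
    - [[0,0,0],[0.105,-0.267,0],0]
    - [[0,0,0],[0.033,-0.285,0],0]
    - [[0,0,0],[-0.043,-0.284,0],0]
    - [[0,0,0],[-0.114,-0.264,0],0]
    - [[0,0,0],[0,0,0],0]

```text
clock: 20.5
eef_pos: [0.5173, -0.0554, 0.2914]
tool_rot: [[0.987, -0.16, 0.0], [-0.16, -0.987, 0.0], [-0.0, -0.0, -1.0]]
contact_force: [-2.8, 0.5, 11.9]
opening: 0.0204
gripper_force: 60.7
```

```bash
python3 w.py; python3 - <<'E'
from h import *
a=load('top')['img'][:,:,::-1][255:305,250:300];b=load('scene')['img'][:,:,::-1][190:240,285:335]
cv2.imwrite('pics/c7.png',np.hstack([cv2.resize(x,(400,400),interpolation=3) for x in(a,b)]))
E
```

```text
scene [319.6 172.8] 8 [0.394  0.2944] r 0.1114 ang 135.21
scene [309.3 212.1] 11 [0.4703 0.0982] r 0.1178 ang -91.33
top [277.5 279. ] 10 [0.4729 0.0988] r 0.1171 ang -90.06
[-1.3 -1.2 12. ] [ 0.51743953 -0.05507653  0.29145986]
```

View pics/c7.png

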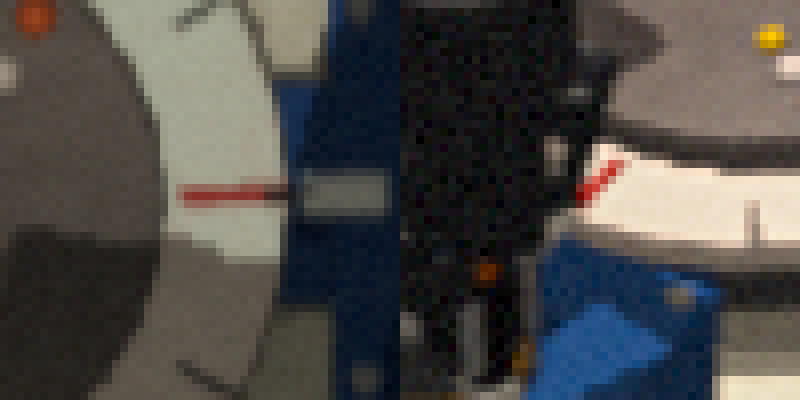

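Red line lines up with the pointer (crop rows about 194 and 193). Let up, release and retreat.

step_arm:
  rows:
    - [[0,0,0],[0,0,0.06],0]
    - [[0,0,0],[0,0,0.06],0]
    - [[0,0,0],[0,0,0],0]
    - [[0,0,0],[0,0,0],0.6]
    - [[0,0,0],[0,0,0],0.6]
    - [[0,0,0],[0,0,0],0.6]
    - [[0,0,0],[0,0,0],0.6]
    - [[0,0,0],[0,0,0.4],0.6]
    - [[0,0,0],[0,0,0.6],0.6]
    - [[0,0,0],[0,0,0.7],0.6]
    - [[0,0,0],[0,0,0.7],0.6]
    - [[0,0,0],[0,-0.8,0],0.6]
    - [[0,0,0],[0,-0.8,0],0.6]
    - [[0,0,0],[0,-0.8,0],0.6]
    - [[0,0,0],[0,-0.8,0],0.6]
    - [[0,0,0],[0,-0.8,0],0.6]
    - [[0,0,0],[0,0,0],0.6]
    - [[0,0,0],[0,0,0],0.6]

```text
clock: 22.4
eef_pos: [0.5176, -0.2555, 0.4159]
tool_rot: [[0.987, -0.16, -0.001], [-0.16, -0.987, 0.001], [-0.001, -0.001, -1.0]]
contact_force: [-0.6, 0.6, -0.1]
opening: 0.0512
gripper_force: 0.0
```

```bash
python3 w.py; python3 - <<'E'
from h import *
a=load('top')['img'][:,:,::-1][235:335,250:350];b=load('scene')['img'][:,:,::-1][170:370,180:380]
cv2.imwrite('pics/c8.png',np.hstack([cv2.resize(x,(400,400),interpolation=3) for x in(a,b)]))
E
```

```text
scene [319.7 172.9] 9 [0.3945 0.2937] r 0.1106 ang 135.25
scene [309.8 211.8] 9 [0.4709 0.1002] r 0.1157 ang -91.06
top [277.5 279. ] 10 [0.4729 0.0988] r 0.1171 ang -90.06
[-0.3 -0.3 -0.2] [ 0.51768349 -0.25383568  0.41606258]
```

View pics/c8.png

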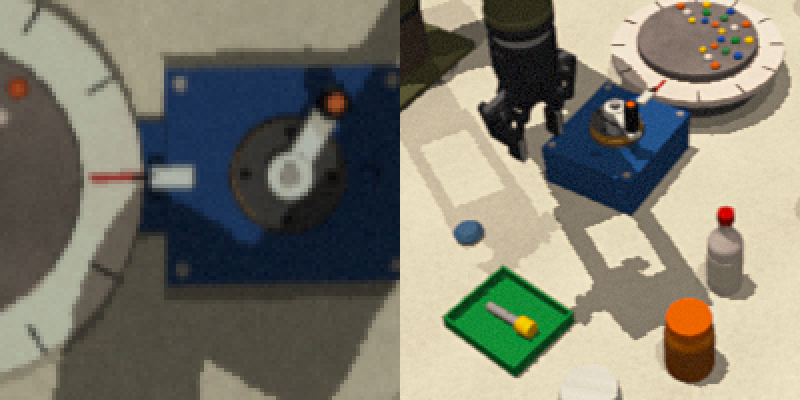

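The red line stands at the pointer at (140,177), the crank is free, and the pin lies in the tray. Handing in.

```bash
python3 -c "
from workcell import bot
print(bot.hand_in())"
```

```text
the job is handed in; nothing more can be done
None
```

I handed the job in at about 22 s of the 67 s allowed: the pin lies in the green tray, the red line stands at the pointer, and the crank is let go with the arm clear of it. The hand-in call returned no verdict.

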